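Open up the gauge-block case

TASK

Open up the little roll-front case so that the ground block in its box is ready to hand: take the shutter by its bar and roll it right up until it stays open by itself, and let go of it. Then lift the pull end of the box's sliding lid over the stop lip, draw the lid out of its grooves towards you, and lay it flat on the bare bench with its pull upwards, not dropping it. Leave the shutter up, the block in the box and everything else where it is.

Things in the scene. Friction and masses are not known exactly. Their poses are not given: they have to be found in the camera images.
- case: Dark grey roll-front case fixed to the bench, 232 wide x 185 deep x 210 high, 210 clear inside (y -105 to 105). Origin: middle of its front edge, on the bench; x into the case, away from the robot; y left, z up. Inner floor at z 38, from x 0 to the inner back at x 127. The cheeks follow a curve x = 132 - 132 cos t, z = 30 + 170 sin t and stand 9 proud of it; a fixed hood covers it from x 86 back.
- pull_bar (a point): Middle of the shutter's pull: a level round steel bar, diameter 10, straight for 134 along the case's y, on an arm at each end, 36 off the shutter's face. Its path in the case's frame (x, z in mm): -37, 69 shut; -32, 93; -25, 116; -16, 138; -4, 159; 10, 179; 28, 198; 49, 213 fully up at the stop. It turns about its own axis by 45 degrees on the way, so it must turn in the grip.
- rail: Bottom rail (210 x 30 x 8) of the slatted shutter, carrying the bar; origin in its middle. Rail and slats run on pins in curved tracks, over the top and down behind the inner back. It takes 4 to 8 N to raise. Let go below half way it runs shut; with the bar above about z 185 the slats hanging behind hold it up. Fully up it leans back 52 degrees, its lower edge at x 52, z 166.
- block_box: Brown wooden box fixed on the case's floor at left or right, 112 long (x as the case) x 84 x 48 high. Origin: middle of its underside. Side walls 8 thick with grooves 4 deep for the lid, bottom at z 34; their upper lip (underside z 43.5) runs only from x -2 to the back, the front half is open above. Front wall (x -56 to -50) rises to z 37.5, a stop lip 3.5 high; back wall at x 51, 48 high.
- lid: Thin pale wooden lid 98 long (x) x 73.6 x 5, 0.08 to 0.15 kg, loose in the box's grooves. Origin: middle of its underside; shut it is level at z 34 in the box, front end up to 2 behind the stop lip, rear end under the upper lips. Its front end can rise about 8; raised 5 to 7, tilted about its rear edge, it clears the stop lip and slides out along its own plane, clear of the box after 105.
- lid_pull (a point): Centre of the lid's pull, a wooden block 14 (x) x 24 (y) x 24 high standing on the lid's upper face near its front end: at x -40, z 17 in the lid's frame. Axes as the lid.
- gauge_block: Ground steel parallel block 50 x 75 x 25, 0.7 kg, lying in the box under the lid. Origin: middle of its underside, 6 above the box's underside. To stay in the box.
- paste_tin: Small round tin, diameter 54, 31 high, standing inside the case beside the box. Origin: middle of its underside. Bystander.
- enamel_mug: Enamel mug, body diameter about 77, 73 high, with a handle (101 over the handle, its -y side). Origin: on the underside, near the middle of mug and handle together. Bystander.
- flux_tin: Round tin, diameter 66, 47 high. Origin: middle of its underside. Bystander.
- v_block: Steel vee block 50 (x) x 48 x 40 high. Origin: middle of its underside. Bystander.
- soapstone: Marking stick 12 x 75 (y) x 8. Origin: middle of its underside. Bystander.
- try_square: Try square lying flat, 96 (x) x 129 (y) x 15. Origin: middle of that extent, underside. Bystander.
- caliper: Vernier caliper lying flat, 68 (x) x 200 (y) x 7. Origin: middle of that extent, underside. Bystander.
- oiler: Bench oiler, diameter 65, 136 high with its spout. Origin: middle of its underside. Bystander.
- fixture_corner (a point): Near right corner, at the top of the base (40 above the bench), of the big square forming fixture that stands fixed at the left behind, up to 100 high. From here its near edge runs to world x 0.64, y 0.51 and its right edge to world x 0.94, y 0.09. Always at the same place.
- drill_vise: Small machine vise bolted to the bench, always at the same place (origin at world x 0.55, y -0.28, axes as the world's). Its body lies within 75 of the origin in x and at y < 70, up to 48 high; its screw runs on to y 150, where the tommy bar (8 thick, y 138 to 165) crosses from x -15, z 43 to x 90, z 19, low in front of the case.

How it is judged:
By the outcome, as a careful person would: the job done as asked, in the order asked, and still so for the second after the job is handed in, with the robot touching nothing.
It also fails if it takes over 58 s, if anything falls off the work surface, if the arm or the gripper's body presses on something with over 40 N, if the wrist force passes 120 N, or if a joint passes its speed limit or range.

ROBOT

A 6-joint arm with a two-finger parallel gripper is mounted at the origin on a cart in front of the work surface, level with it; the furniture and walls round the work are solid. World frame = base frame: x ahead of the robot, y to its left, z up, the work surface at z = 0. Lengths are in m, angles in rad, forces in N, time in s.
With the tool pointing down it reaches from about 0.375 to 0.925 m from the base axis. Payload 5.7 kg.
Tool frame: the origin (TCP) lies midway between the tips of the shut fingers; the grasp point (between the pads) lies 19 mm behind it; z points along the fingers, x is the direction in which the jaws open and shut, and the axes are right-handed (so a half turn about z gives the same grasp; the last joint's range is limited). The gripper opens to 88 mm and grips with 3 to 60 N. Pads are 20 mm wide; open, the fingers measure 115 mm over their backs; the gripper's body (75 mm by 178 mm) begins 61 mm behind the grasp point.
Start: joints at [1.197, 0.359, 1.51, -0, 1.272, -0.115], TCP at [0.154, 0.58, 0.223] pointing down, gripper open.
Joint ranges: [-2.97, 2.97], [-1.01, 2.36], [0.21, 2.38], [-0.96, 4.11], [0.2, 2.71], [-2.98, 2.98]. Speed limits (rad/s): [2.39, 2.39, 3.14, 3.14, 3.14, 3.14].

INTERFACE

Orientations are given as a unit quaternion [x, y, z, w].
In Python, from bench import move_ptp, servo_line, goto_joints, move_gripper, sleep, inverse_kinematics, capture, PlanningError, close_job, spot_in, silhouettes, current_clock, current_joint_pos, current_qvel, current_joint_torque, current_position, current_orientation, current_force, current_torque, current_finger_gap gives the robot as it stands. Calls block until the motion is done:
- move_ptp(position, orientation): joint-space move of the TCP to a pose.
- servo_line(position, orientation=None, rate=0.15, contact_N=None): straight line of the TCP; orientation=None keeps the orientation; rate is the mean speed in m/s. With contact_N (N) it stops when the force on the tool has changed by that much, and returns True; else False.
- goto_joints(angles): joint-space move.
- move_gripper(opening): finger opening in m; the grip force is fixed at half the most; returns when the fingers have stopped.
- sleep(seconds).
- inverse_kinematics(position, orientation): joint angles nearest the present ones, or None.
- capture(name): name is "scene" or "side" or "wrist"; returns a dict with "image" (400x640x3 uint8, blue, green, red), "range_z" (400x640 float32, m along the optical axis (not along the pixel's ray), 0 where there is no reading), "intrinsics" (3x3 intrinsics, pixels), "R" (3x3) and "t" (3): a world point X has camera coordinates R X + t. Camera axes: x right, y down, z forward; pixel columns grow to the right and rows downward; lengths in m; the calibration is good to about 2 mm. A picture is of the moment at which its call begins.
A pose or a line that the arm cannot do raises PlanningError and nothing moves.
- close_job(): hands the job in, once; it reports no verdict.
Trained networks look in the newest picture that a camera, given by its name, has taken for a name from the list of things; names that differ only in an ending like _2 or _b are one class to them, and where a whole thing is asked for, a point or a joint stands for the part that bears it (a point fixed in the world has none). Each returns a list of dicts, best first, with "conf" (0 to 1); they miss things now and then, are a little off and sometimes report something else, mostly with a low value. They report only what shows in the picture. A call takes as long as a camera call.
- spot_in(camera, query): "xy" ([column, row] in pixels, amid what is visible of it).
- silhouettes(camera, query): "region" (400x640 bool, what is visible of it) and "xy" ([column, row] in pixels, amid what is visible of it).
Readings, each from a call of its own:
- current_clock(): time.
- current_joint_pos(): joint angles.
- current_qvel(): joint speeds.
- current_joint_torque(): joint torques, N m.
- current_position(): TCP position.
- current_orientation(): TCP orientation.
- current_force(): force on the tool from outside, world axes, zero at the start.
- current_torque(): the same for the moment, N m.
- current_finger_gap(): finger opening in m.
Only numpy, scipy, OpenCV 4.12 (cv2) and the standard library are available. Lean on these libraries where they do the work, as an engineer would, in place of code of your own. Each camera call takes 0.05 s, during which the arm holds its last target.

## Working session

There is one attempt and no reset: what is moved stays moved. The work goes in short steps, each a Python script; the robot and the scene stay as the last script left them, time stands still between calls to the robot, and variables do not carry over. Pictures are saved under pics/ and viewed, and the job is handed in when it is done.

```bash
ls; mkdir -p pics; cat > h.py <<'E'
import numpy as np, cv2
from bench import *
from scipy.spatial.transform import Rotation as Rn
def snap(c,fn):
    d=capture(c); cv2.imwrite('pics/'+fn,d['image']); return d
def w(d,u,v,z=None):
    K=d['intrinsics']; z=d['range_z'][int(round(v)),int(round(u))] if z is None else z
    return d['R'].T@(np.array([(u-K[0,2])/K[0,0]*z,(v-K[1,2])/K[1,1]*z,z])-d['t'])
def cloud(d,m):
    K=d['intrinsics']; v,u=np.nonzero(m&(d['range_z']>0)); z=d['range_z'][v,u]
    P=np.stack([(u-K[0,2])/K[0,0]*z,(v-K[1,2])/K[1,1]*z,z],1); return (P-d['t'])@d['R']
E
python3 - <<'E'
from h import *
np.set_printoptions(precision=4,suppress=True)
for c in ['scene','side','wrist']:
    d=snap(c,c+'0.png'); np.savez(c+'0.npz',**d)
    print(c,-d['R'].T@d['t'],d['R'][2])
    if c=='wrist':continue
    for q in ['case','pull_bar','rail','block_box','lid','paste_tin','enamel_mug','flux_tin','v_block','soapstone','try_square','caliper','oiler','drill_vise','fixture_corner']:
        try:
            for r in spot_in(c,q)[:2]:
                u,v=r['xy']; print(q,round(r['conf'],2),np.round([u,v]),w(d,u,v))
        except Exception as e: print(q,e)
print(current_clock())
E
```

```text
pics
scene [-0.0685 -0.5207  0.9657] [ 0.4819  0.5472 -0.6843]
case 0.67 [314. 242.] [0.4767 0.1136 0.014 ]
case 0.62 [437. 220.] [ 0.6724 -0.1383  0.1509]
pull_bar 0.9 [424. 226.] [ 0.6573 -0.1134  0.121 ]
pull_bar 0.42 [363. 244.] [0.5757 0.0145 0.0068]
rail 0.62 [423. 222.] [ 0.6613 -0.1066  0.1308]
rail 0.6 [382. 326.] [ 0.4116 -0.1991  0.0239]
enamel_mug 0.72 [315. 243.] [0.4777 0.1088 0.0112]
flux_tin 0.82 [354. 289.] [ 0.4271 -0.0895  0.044 ]
v_block 0.57 [384. 329.] [ 0.407  -0.2082  0.0263]
soapstone 0.59 [359. 245.] [0.566  0.0212 0.0063]
try_square 0.75 [254. 194.] [ 0.4825  0.406  -0.0002]
try_square 0.4 [437. 220.] [ 0.672  -0.1372  0.1515]
caliper 0.77 [221. 200.] [ 0.3915  0.4616 -0.0086]
oiler 0.69 [218. 154.] [0.4879 0.6118 0.0437]
fixture_corner it knows: block_box, caliper, case, drill_vise, enamel_mug, flux_tin, gauge_block, lid, lid_pull, oiler, paste_tin, pull_bar, rail, soapstone, try_square, v_block
side [ 0.4128 -0.9697  0.9652] [ 0.1055  0.7961 -0.5959]
case 0.65 [392. 258.] [ 0.7016 -0.1916  0.1811]
pull_bar 0.75 [369. 252.] [ 0.6614 -0.1165  0.135 ]
rail 0.9 [367. 250.] [ 0.6584 -0.1049  0.1316]
paste_tin 0.19 [291. 188.] [0.4838 0.3853 0.0124]
enamel_mug 0.96 [289. 233.] [0.4553 0.1197 0.022 ]
enamel_mug 0.28 [394. 259.] [ 0.7037 -0.1978  0.1822]
flux_tin 0.63 [288. 276.] [ 0.4382 -0.0955  0.0483]
v_block 0.92 [279. 312.] [ 0.4074 -0.1986  0.0246]
soapstone 0.65 [327. 253.] [0.5678 0.0243 0.0109]
try_square 0.62 [292. 186.] [0.4864 0.4073 0.0057]
caliper 0.44 [263. 181.] [ 0.3795  0.4684 -0.0014]
oiler 0.47 [289. 153.] [0.4918 0.6044 0.0347]
fixture_corner it knows: block_box, caliper, case, drill_vise, enamel_mug, flux_tin, gauge_block, lid, lid_pull, oiler, paste_tin, pull_bar, rail, soapstone, try_square, v_block
wrist [0.083  0.5987 0.3846] [ 0.254  -0.0684 -0.9648]
1.55
```

View pics/scene0.png

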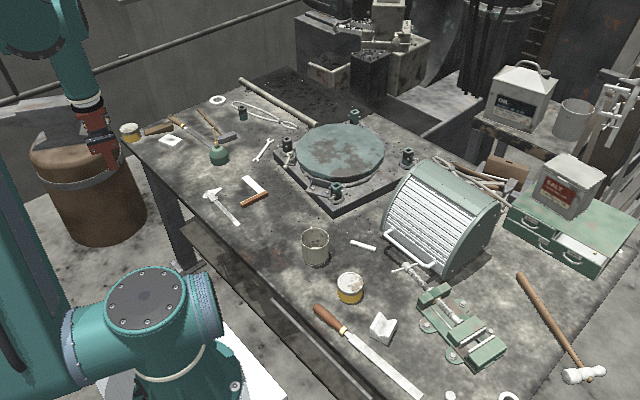

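View pics/side0.png

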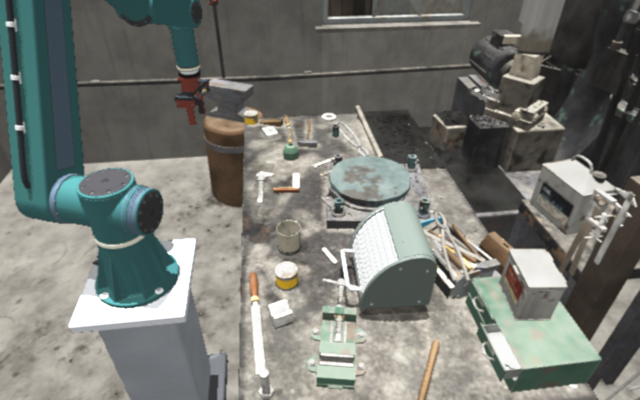

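The case with its shut shutter is at scene px (440,215), with its bar at (405,248). The mug is at (315,245), the flux tin at (350,288), the vise at (460,320) and its tommy bar at (410,270). The free bench runs from the fixture to the mug. Next I fit the case pose.

```bash
python3 - <<'E'
from h import *
np.set_printoptions(precision=4,suppress=True)
for c,(x0,y0,x1,y1) in {'scene':(360,140,520,290),'side':(310,190,450,320)}.items():
    d=dict(np.load(c+'0.npz')); im=d['image'][y0:y1,x0:x1]
    cv2.imwrite(f'pics/{c}0z.png',cv2.resize(im,None,fx=5 if c=='scene' else 4.6,fy=4 if c=='scene' else 4.6)[:600,:800])
    P=cloud(d,np.ones((400,640),bool))
    P=P[(P[:,0]>.5)&(P[:,0]<.95)&(P[:,1]>-.35)&(P[:,1]<.15)&(P[:,2]>.06)&(P[:,2]<.24)]
    print(len(P),P.min(0),P.max(0)); np.save(c+'P.npy',P)
E
```

```text
10009 [ 0.5877 -0.3499  0.0601] [0.95   0.1499 0.2125]
9722 [ 0.5888 -0.35    0.06  ] [0.95   0.1497 0.2147]
```

View pics/scene0z.png

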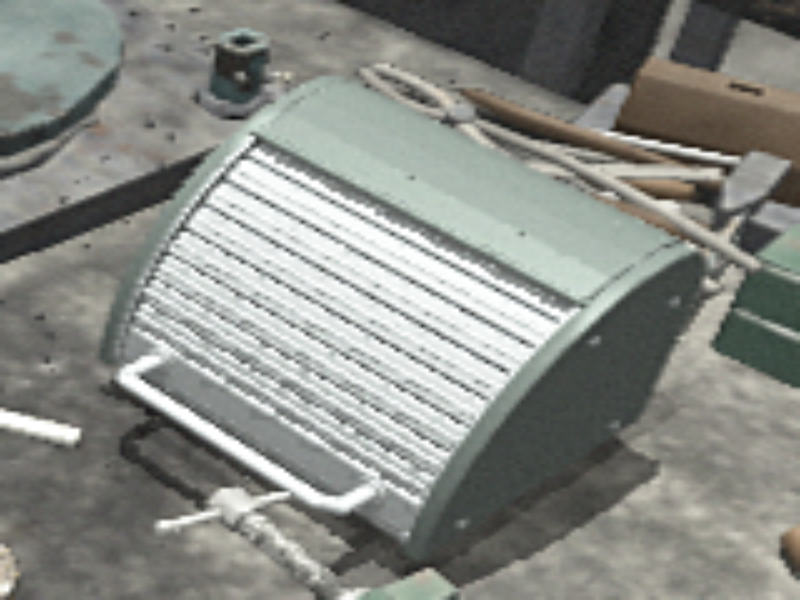

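View pics/side0z.png

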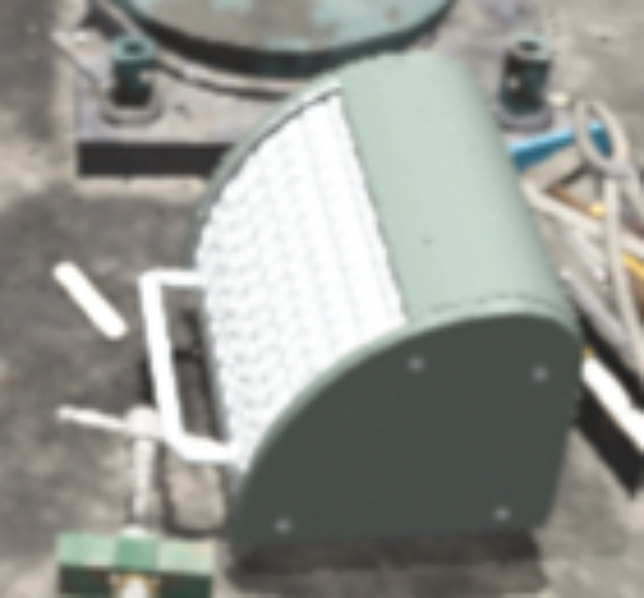

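```bash
cat > fit.py <<'E'
from h import *
from scipy.optimize import least_squares
from scipy.spatial import cKDTree
np.set_printoptions(precision=4,suppress=True)
# model points
t=np.linspace(.15,np.pi-.9,200); 
cx,cz=.132-.132*np.cos(t),.03+.17*np.sin(t)
nx,nz=-np.cos(t)*.17,np.sin(t)*.132; n=np.hypot(nx,nz); nx,nz=nx/n,nz/n
M=[]
for y in np.arange(-.105,.1051,.003):
    m=cx<.084; M.append(np.c_[cx[m],0*cx[m]+y,cz[m]])
    m=(cx>=.086)&(cx<.185); M.append(np.c_[cx[m]+.009*nx[m],0*cx[m]+y,cz[m]+.009*nz[m]])
for y in list(np.arange(.105,.1161,.003))+list(-np.arange(.105,.1161,.003)):
    M.append(np.c_[cx+.009*nx,0*cx+y,cz+.009*nz])
for s in np.linspace(0,1,40):
    M.append(np.c_[(cx+.009*nx)*(1-s)+.12*s,0*cx-.116,(cz+.009*nz)*(1-s)+.06*s])
M=np.vstack(M)
a=np.linspace(0,2*np.pi,24,endpoint=False)
B=np.vstack([np.c_[-.037+.005*np.cos(a),0*a+y,.069+.005*np.sin(a)] for y in np.arange(-.067,.0671,.003)])
T=cKDTree(np.vstack([M,B]))
def tr(p,P):
    c,s=np.cos(p[2]),np.sin(p[2]); D=P-[p[0],p[1],0]; return np.c_[c*D[:,0]+s*D[:,1],-s*D[:,0]+c*D[:,1],D[:,2]]
for name in ['scene','side','both']:
    P=np.vstack([np.load(k+'P.npy') for k in (['scene','side'] if name=='both' else [name])])
    p=np.array([.65,-.12,0.])
    for lim in (.05,.02,.012,.008,.008):
        Q=tr(p,P); d,_=T.query(Q); K=P[(d<lim)&(Q[:,0]<.19)]
        r=least_squares(lambda q:T.query(tr(q,K))[0],p,loss='soft_l1',f_scale=.003,diff_step=1e-4,x_scale=[.01,.01,.05]); p=r.x
    d=T.query(tr(p,K))[0]; print(name,p,len(K),d.mean())
    Q=tr(p,P); b=(Q[:,0]<-.027)&(Q[:,2]<.085)&(np.abs(Q[:,1])<.08)
    print(' bar',b.sum(),np.median(Q[b],0),Q[b].min(0),Q[b].max(0))
    s=Q[b&(abs(Q[:,1])<.06)]; print(' bar slope x(y)',np.polyfit(s[:,1],s[:,0],1))
E
python3 fit.py
```

```text
scene [ 0.6376 -0.1041 -0.0594] 8129 0.002188694392598581
 bar 216 [-0.0393 -0.0091  0.0696] [-0.0458 -0.0789  0.0615] [-0.0275  0.077   0.0752]
 bar slope x(y) [ 0.0014 -0.0393]
side [ 0.6334 -0.1027 -0.0569] 6598 0.0018703323467758304
 bar 149 [-0.0358 -0.0114  0.072 ] [-0.0409 -0.0786  0.0603] [-0.0274  0.0711  0.0768]
 bar slope x(y) [ 0.0067 -0.0363]
both [ 0.6361 -0.1033 -0.0575] 14711 0.0022748988923162847
 bar 367 [-0.0381 -0.0103  0.0704] [-0.0445 -0.0798  0.0603] [-0.0273  0.0764  0.0768]
 bar slope x(y) [ 0.004  -0.0383]
```

```bash
cat >> h.py <<'E'
C=np.array([.636,-.1033,0.]); YAW=-.0578
RC=Rn.from_euler('z',YAW).as_matrix()
def cw(p): return C+RC@np.asarray(p,float)
def wc(p): return RC.T@(np.asarray(p)-C)
def ori(pitch,jaw,yaw=YAW,flip=False):
    """tool z pitch rad below horizontal along yaw; jaw 'v' (in vertical plane) or 'h'"""
    z=np.array([np.cos(pitch),0,-np.sin(pitch)]); h=np.array([0,1.,0]); v=np.cross(h,z)
    x=v if jaw=='v' else h
    if flip: x=-x
    M=np.c_[x,np.cross(z,x),z]; return (Rn.from_euler('z',yaw)*Rn.from_matrix(M))
E
python3 - <<'E'
from h import *
np.set_printoptions(precision=3,suppress=True)
path=np.array([(-37,69),(-32,93),(-25,116),(-16,138),(-4,159),(10,179),(28,198),(49,213)])/1000
for pd in (35,42,50):
  for f in (0,1):
    o=ori(np.radians(pd),'v',flip=f); z=o.as_matrix()[:,2]
    for p,b in ((path[0],.11),(path[0],0),(path[4],0),(path[-1],0),(path[-1],.1)):
        print(pd,f,b,inverse_kinematics(list(cw([p[0],.01,p[1]])+z*(.011-b)),list(o.as_quat())))
E
```

```text
35 0 0.11 None
35 0 0 None
35 0 0 [-0.43   0.457  2.293  2.591  0.607  0.246]
35 0 0 [-0.38   0.356  2.139  2.386  0.388  0.528]
35 0 0.1 [-0.465  0.133  2.239  1.981  0.362  0.894]
35 1 0.11 None
35 1 0 None
35 1 0 [-0.43   0.457  2.293  2.591  0.607 -2.896]
35 1 0 [-0.38   0.356  2.139  2.386  0.388 -2.614]
35 1 0.1 [-0.465  0.133  2.239  1.981  0.362 -2.248]
42 0 0.11 None
42 0 0 [-0.436  0.62   2.333  2.681  0.665  0.112]
42 0 0 [-0.402  0.379  2.207  2.337  0.355  0.538]
42 0 0 [-0.358  0.312  2.05   1.726  0.225  1.207]
42 0 0.1 [-0.423  0.091  2.115  1.123  0.299  1.786]
42 1 0.11 None
42 1 0 None
42 1 0 [-0.402  0.379  2.207  2.337  0.355 -2.604]
42 1 0 [-0.358  0.312  2.05   1.726  0.225 -1.934]
42 1 0.1 [-0.423  0.091  2.115  1.123  0.299 -1.355]
50 0 0.11 [-0.478  0.24   2.314  1.809  0.273  0.994]
50 0 0 [-0.398  0.521  2.234  2.474  0.354  0.372]
50 0 0 [-0.37   0.331  2.099  1.386  0.202  1.517]
50 0 0 [-0.334  0.293  1.938  0.662  0.289  2.287]
50 0 0.1 [-0.379  0.09   1.968  0.478  0.457  2.457]
50 1 0.11 [-0.478  0.24   2.314  1.809  0.273 -2.148]
50 1 0 [-0.398  0.521  2.234  2.474  0.354 -2.77 ]
50 1 0 [-0.37   0.331  2.099  1.386  0.202 -1.625]
50 1 0 [-0.334  0.293  1.938  0.662  0.289 -0.855]
50 1 0.1 [-0.379  0.09   1.968  0.478  0.457 -0.684]
```

```bash
python3 - <<'E'
from h import *
np.set_printoptions(precision=3,suppress=True)
path=np.array([(-37,69),(-32,93),(-25,116),(-16,138),(-4,159),(10,179),(28,198),(49,213)])/1000
for pd in (56,62,68,75):
  for f in (0,1):
    o=ori(np.radians(pd),'v',flip=f); z=o.as_matrix()[:,2]
    for p,b in ((path[0],.11),(path[0],0),(path[2],0),(path[4],0),(path[-1],0),(path[-1],.1)):
        print(pd,f,b,inverse_kinematics(list(cw([p[0],.01,p[1]])+z*(.011-b)),list(o.as_quat())))
E
```

```text
56 0 0.11 [-0.428  0.208  2.2    0.879  0.266  1.968]
56 0 0 None
56 0 0 None
56 0 0 [-0.348  0.32   2.014  0.609  0.283  2.309]
56 0 0 [-0.316  0.298  1.851  0.344  0.438  2.612]
56 0 0.1 [-0.35   0.112  1.855  0.281  0.62   2.667]
56 1 0.11 [-0.428  0.208  2.2    0.879  0.266 -1.173]
56 1 0 None
56 1 0 None
56 1 0 [-0.348  0.32   2.014  0.609  0.283 -0.833]
56 1 0 [-0.316  0.298  1.851  0.344  0.438 -0.529]
56 1 0.1 [-0.35   0.112  1.855  0.281  0.62  -0.475]
62 0 0.11 [-0.387  0.208  2.088  0.392  0.408  2.486]
62 0 0 [-0.348  0.457  2.07   0.757  0.197  2.137]
62 0 0 [-0.34   0.375  2.009  0.438  0.313  2.472]
62 0 0 [-0.327  0.324  1.926  0.301  0.435  2.628]
62 0 0 [-0.3    0.314  1.76   0.201  0.6    2.761]
62 0 0.1 [-0.324  0.149  1.741  0.175  0.786  2.781]
62 1 0.11 [-0.387  0.208  2.088  0.392  0.408 -0.656]
62 1 0 [-0.348  0.457  2.07   0.757  0.197 -1.005]
62 1 0 [-0.34   0.375  2.009  0.438  0.313 -0.67 ]
62 1 0 [-0.327  0.324  1.926  0.301  0.435 -0.514]
62 1 0 [-0.3    0.314  1.76   0.201  0.6   -0.381]
62 1 0.1 [-0.324  0.149  1.741  0.175  0.786 -0.361]
68 0 0.11 [-
[... 531 characters left out ...]
668  0.122  0.761 -0.3  ]
68 1 0.1 [-0.301  0.198  1.624  0.111  0.949 -0.291]
75 0 0.11 [-0.318  0.275  1.843  0.096  0.772  2.821]
75 0 0 [-0.304  0.47   1.88   0.123  0.541  2.799]
75 0 0 [-0.298  0.41   1.817  0.1    0.663  2.83 ]
75 0 0 [-0.289  0.376  1.732  0.084  0.781  2.858]
75 0 0 [-0.268  0.385  1.558  0.067  0.944  2.899]
75 0 0.1 [-0.278  0.266  1.487  0.062  1.134  2.903]
75 1 0.11 [-0.318  0.275  1.843  0.096  0.772 -0.32 ]
75 1 0 [-0.304  0.47   1.88   0.123  0.541 -0.343]
75 1 0 [-0.298  0.41   1.817  0.1    0.663 -0.311]
75 1 0 [-0.289  0.376  1.732  0.084  0.781 -0.283]
75 1 0 [-0.268  0.385  1.558  0.067  0.944 -0.243]
75 1 0.1 [-0.278  0.266  1.487  0.062  1.134 -0.239]
```

```bash
python3 - <<'E'
from h import *
np.set_printoptions(precision=4,suppress=True)
o=ori(np.radians(68),'v',flip=1); q=list(o.as_quat()); z=o.as_matrix()[:,2]
b=cw([-.037,.01,.069])
move_ptp(list(b-z*.16+[0,0,.08]),q)
move_gripper(.028)
servo_line(list(b-z*.08),q,rate=.25)
print(current_clock(),current_force(),current_position())
d=snap('wrist','w1.png');snap('scene','s1.png'); np.savez('w1.npz',**d)
for r in spot_in('wrist','pull_bar')[:2]: print(r, wc(w(d,*r['xy'])))
E
```

```text
6.0667 [0.2985 0.1944 0.4522] [ 0.5703 -0.0896  0.1438]
{'xy': [471.9, 178.2], 'conf': 0.63} [0.0413 0.0434 0.1534]
{'xy': [252.8, 75.7], 'conf': 0.29} [-0.0737  0.1187  0.0086]
```

View pics/w1.png

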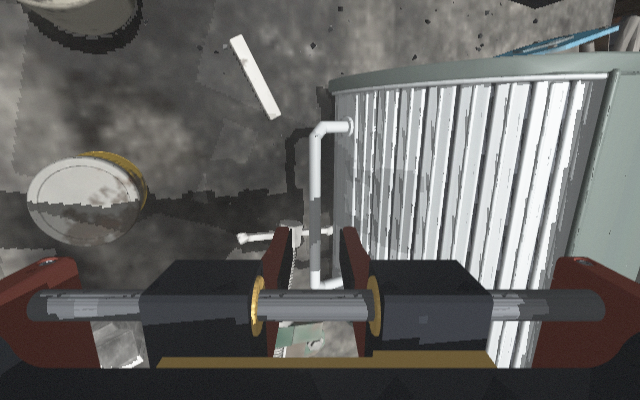

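View pics/s1.png

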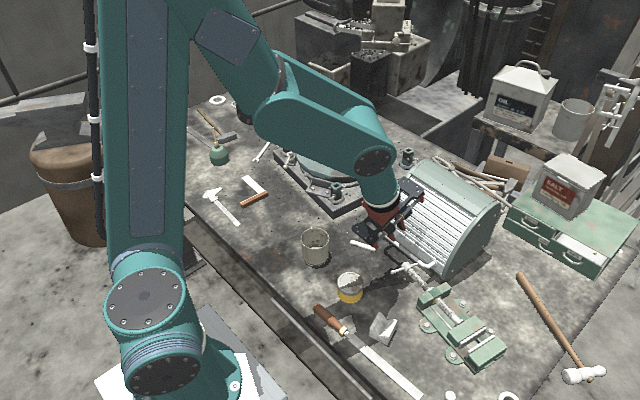

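The wrist view shows the bar at column ~315 and the finger tips either side at 285 and 350, so they line up. I'll confirm with depth, then descend and grip.

```bash
python3 - <<'E'
from h import *
np.set_printoptions(precision=4,suppress=True)
d=dict(np.load('w1.npz'))
for v in (160,190,220): print([wc(w(d,u,v)).round(4).tolist() for u in (313,315,317)])
o=ori(np.radians(68),'v',flip=1); q=list(o.as_quat()); z=o.as_matrix()[:,2]
b=cw([-.037,.01,.069])
hit=servo_line(list(b+z*.010),q,rate=.1,contact_N=6)
print(hit,current_force(),wc(current_position()))
if not hit:
    f0=current_force(); move_gripper(0.0); print(current_finger_gap(),current_force()-f0)
snap('wrist','w2.png'); print(current_clock())
E
```

```text
[[-0.0405, 0.0492, 0.0714], [-0.0393, 0.0493, 0.0728], [-0.0372, 0.0491, 0.0719]]
[[-0.0405, 0.0242, 0.0714], [-0.0392, 0.0243, 0.0725], [-0.0372, 0.024, 0.072]]
[[-0.0405, -0.0023, 0.0713], [-0.0389, -0.0023, 0.0719], [-0.0374, -0.0023, 0.0726]]
False [-0.4083  0.5768  1.0372] [-0.0331  0.01    0.0601]
0.009233731477809419 [-0.3065 -1.5724  0.4497]
7.7583
```

View pics/w2.png

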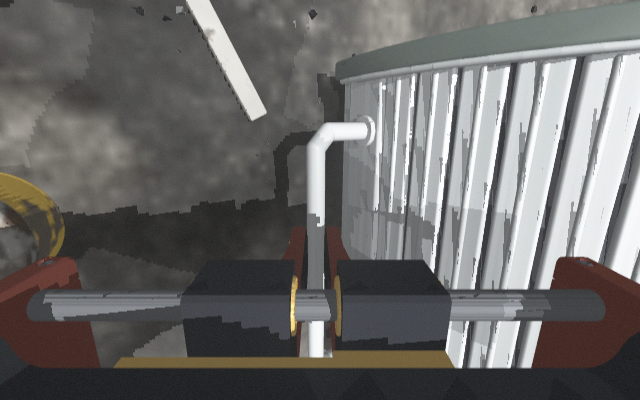

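```bash
python3 - <<'E'
from h import *
np.set_printoptions(precision=3,suppress=True)
o=ori(np.radians(68),'v',flip=1); q=list(o.as_quat()); z=o.as_matrix()[:,2]
path=np.array([(-37,69),(-32,93),(-25,116),(-16,138),(-4,159),(10,179),(28,198),(48,212.3)])/1000
for p in path[1:]:
    servo_line(list(cw([p[0],.01,p[1]])+z*.010),q,rate=.1)
    f=current_force(); print(p,f,current_finger_gap(),wc(current_position()-z*.01))
    if np.linalg.norm(f)>45: print('HIGH');break
snap('wrist','w3.png');snap('side','d3.png'); print(current_clock())
E
```

```text
[-0.032  0.093] [-0.539 -2.557 -1.966] 0.009452758933175046 [-0.032  0.01   0.093]
[-0.025  0.116] [-2.108 -3.114 -3.075] 0.008872024751634185 [-0.025  0.01   0.116]
[-0.016  0.138] [-2.514 -3.355 -0.437] 0.008915462311266038 [-0.016  0.01   0.138]
[-0.004  0.159] [-4.34  -3.952  2.446] 0.00908144304738138 [-0.005  0.01   0.159]
[0.01  0.179] [-6.875 -4.25   5.548] 0.009291428652786107 [0.01 0.01 0.18]
[0.028 0.198] [-7.464 -2.787  9.131] 0.00909219901733224 [0.028 0.01  0.199]
[0.048 0.212] [-8.442 -2.872 10.856] 0.00896352880053165 [0.049 0.009 0.214]
10.625
```

View pics/w3.png

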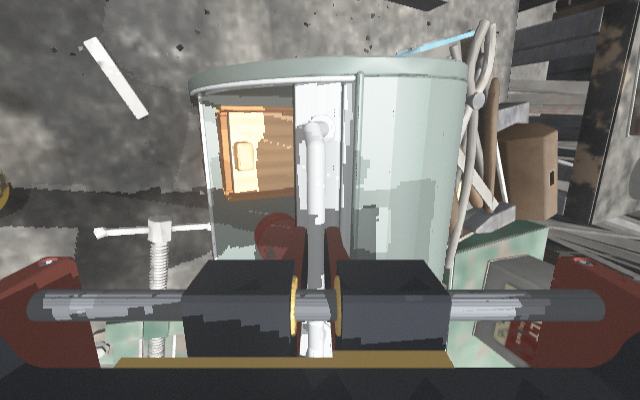

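View pics/d3.png

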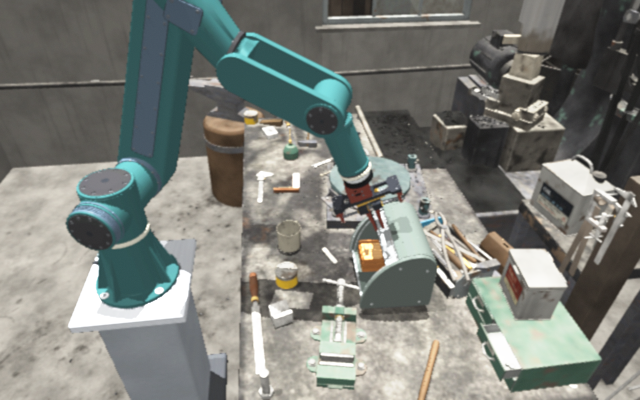

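The shutter is fully up, and the box is on the left: lid pull at wrist px (243,157), paste tin at (275,235). I'll release, back off and look inside.

```bash
python3 - <<'E'
from h import *
np.set_printoptions(precision=4,suppress=True)
o=ori(np.radians(68),'v',flip=1); q=list(o.as_quat()); z=o.as_matrix()[:,2]
move_gripper(.03); p=current_position()
servo_line(list(p-z*.06),q,rate=.15)
print(current_clock(),current_force())
p=current_position()
# view pose: horizontal-jaw orientation, pitch 45, in front/left
oo=ori(np.radians(55),'h'); oof=ori(np.radians(55),'h',flip=1)
for name,O in(('h',oo),('hf',oof)):
  for tgt in (cw([-.12,.05,.2]),cw([-.1,.05,.25])):
    print(name,inverse_kinematics(list(tgt),list(O.as_quat())))
d=snap('wrist','w4.png'); np.savez('w4.npz',**d)
for s in('block_box','lid','lid_pull','pull_bar','rail','paste_tin'):
    for r in spot_in('wrist',s)[:2]: print(s,round(r['conf'],2),r['xy'],wc(w(d,*r['xy'])))
d=snap('scene','s4.png'); np.savez('s4.npz',**d)
for s in('block_box','lid','lid_pull','pull_bar','rail','paste_tin'):
    for r in spot_in('scene',s)[:2]: print(s,round(r['conf'],2),r['xy'],wc(w(d,*r['xy'])))
E
```

```text
11.7167 [-0.5352  0.4128  0.1951]
h [-0.3417  0.0558  2.2116  0.5287  0.3241 -2.3111]
h [-0.3239 -0.005   2.1033  0.3379  0.4723 -2.0937]
hf [-0.3417  0.0558  2.2116  0.5287  0.3241  0.8305]
hf [-0.3239 -0.005   2.1033  0.3379  0.4723  1.0479]
block_box 0.82 [243.7, 148.5] [0.0169 0.05   0.075 ]
block_box 0.57 [271.7, 149.0] [0.0481 0.0483 0.0759]
lid 0.94 [272.2, 148.4] [0.0484 0.0491 0.0768]
lid 0.66 [152.0, 85.7] [-0.071   0.1177  0.0082]
pull_bar 0.59 [322.9, 182.4] [0.0505 0.0376 0.2173]
rail 0.55 [324.5, 182.4] [0.0521 0.0373 0.2166]
paste_tin 0.92 [288.3, 217.4] [ 0.0678 -0.0387  0.0682]
block_box 0.95 [422.4, 231.0] [0.0464 0.0075 0.0724]
block_box 0.21 [444.2, 206.9] [ 0.0658 -0.0274  0.1772]
lid 0.63 [414.1, 218.1] [0.0644 0.0536 0.0743]
lid 0.44 [420.6, 226.1] [0.0535 0.0208 0.076 ]
lid_pull 0.96 [414.5, 217.9] [0.0655 0.0532 0.0747]
pull_bar 0.62 [444.6, 208.1] [ 0.0626 -0.0312  0.1778]
rail 0.96 [444.3, 206.5] [ 0.0658 -0.0274  0.1786]
paste_tin 0.7 [445.6, 239.8] [ 0.0741 -0.0502  0.0664]
paste_tin 0.61 [449.2, 217.7] [ 0.0549 -0.0544  0.1666]
```

View pics/w4.png

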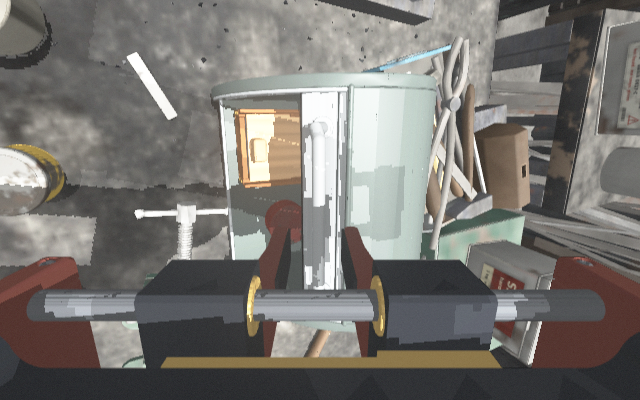

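View pics/s4.png

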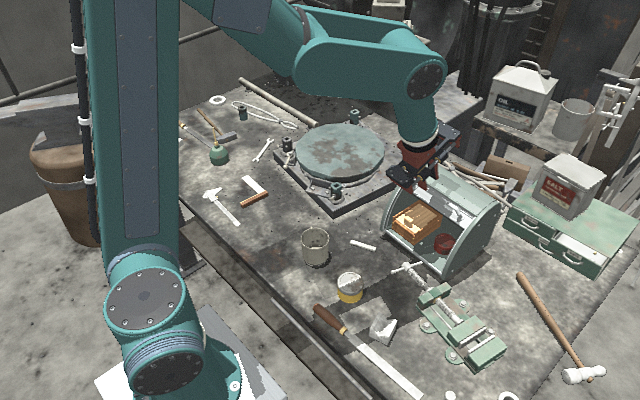

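```bash
cat > ana.py <<'E'
from h import *
import sys
np.set_printoptions(precision=4,suppress=True)
for f in sys.argv[1:]:
    d=dict(np.load(f+'.npz')); P=cloud(d,np.ones((400,640),bool)); Q=(P-C)@RC
    m=(Q[:,0]>0)&(Q[:,0]<.055)&(Q[:,1]>-.005)&(Q[:,1]<.1)
    t=Q[m&(Q[:,2]>.096)&(Q[:,2]<.108)]
    print(f,'pull top',len(t),np.percentile(t,[3,50,97],axis=0) if len(t) else '')
    l=Q[m&(Q[:,2]>.074)&(Q[:,2]<.081)]
    print(' lid',len(l),np.percentile(l,[1,50,99],axis=0) if len(l) else '')
    b=Q[m&(Q[:,2]>.060)&(Q[:,2]<.09)]
    print(' box',len(b),np.percentile(b,[1,50,99],axis=0) if len(b) else '')
    if len(t)>5: 
        r=cv2.minAreaRect((t[:,:2]*1000).astype(np.float32)); print(r)
E
python3 ana.py w4 s4
```

```text
w4 pull top 311 [[0.0233 0.0397 0.0974]
 [0.0294 0.0511 0.1003]
 [0.0362 0.0615 0.1018]]
 lid 2017 [[0.014  0.0123 0.0742]
 [0.0354 0.0537 0.0766]
 [0.0546 0.0865 0.0797]]
 box 2626 [[0.0136 0.0095 0.0631]
 [0.0326 0.0539 0.0766]
 [0.0545 0.0914 0.0868]]
((29.770483016967773, 50.359134674072266), (24.14678192138672, 13.700791358947754), 87.58346557617188)
s4 pull top 37 [[0.0233 0.0364 0.0962]
 [0.0308 0.0468 0.0997]
 [0.0379 0.0588 0.1018]]
 lid 183 [[0.0153 0.0065 0.074 ]
 [0.0322 0.0418 0.0764]
 [0.0548 0.0882 0.0807]]
 box 429 [[0.0138 0.0061 0.0606]
 [0.0266 0.0405 0.0748]
 [0.0546 0.0891 0.0885]]
((28.035526275634766, 68.40153503417969), (15.19997501373291, 64.7794189453125), 6.302340030670166)
```

```bash
cat > plan.py <<'E'
from h import *
PULL=np.array([.0298,.0505,.089])   # case frame
def lidpose_to_tcp(pull_w, Rlid, pitch):
    """pull centre world, lid rotation -> TCP pos, Rotation; tcp offset in lid frame (.0035,0,-.004), tool pitch relative to lid"""
    o=Rlid*Rn.from_euler('z',-YAW)*ori(pitch,'h',flip=1)
    return pull_w+Rlid.apply([.0035,0,-.004]), o
E
python3 - <<'E'
from plan import *
np.set_printoptions(precision=3,suppress=True)
RCr=Rn.from_matrix(RC)
for pd in (52,58,64):
    for lab,pu,Rl in [('pull',cw(PULL),RCr),('out',cw(PULL+[-.125,0,.01]),RCr),('up',cw(PULL+[-.14,0,.07]),RCr)]+[('lay%.1f'%y,np.array([.5,.24,.018])+Rn.from_euler('z',y).apply([-.04,0,0]),Rn.from_euler('z',y)) for y in (0,.2,.45)]:
        p,o=lidpose_to_tcp(pu,Rl,np.radians(pd)); print(pd,lab,p,inverse_kinematics(list(p),list(o.as_quat())))
for c in('scene','side'):
    d=dict(np.load(c+'0.npz')); P=cloud(d,np.ones((400,640),bool))
    print(c)
    for x in np.arange(.36,.68,.04):
        print('%.2f'%x,[ (round(1000*np.percentile(s[:,2],95)) if len(s)>3 else None) for y in np.arange(-.02,.42,.04) for s in [P[(abs(P[:,0]-x)<.02)&(abs(P[:,1]-y)<.02)]]])
print(current_clock())
E
```

```text
52 pull [ 0.672 -0.055  0.085] None
52 out [ 0.547 -0.048  0.095] [-0.329  0.374  2.326  2.45   0.261 -1.111]
52 up [ 0.532 -0.047  0.155] None
52 lay0.0 [0.464 0.24  0.014] [ 0.6    0.628  2.338  3.906  0.526 -1.769]
52 lay0.2 [0.464 0.233 0.014] None
52 lay0.5 [0.467 0.224 0.014] None
58 pull [ 0.672 -0.055  0.085] None
58 out [ 0.547 -0.048  0.095] None
58 up [ 0.532 -0.047  0.155] [-0.314  0.173  2.202  0.55   0.26   0.817]
58 lay0.0 [0.464 0.24  0.014] None
58 lay0.2 [0.464 0.233 0.014] [ 0.415  0.557  2.335  3.511  0.319 -1.74 ]
58 lay0.5 [0.467 0.224 0.014] [ 0.226  0.558  2.364  2.788  0.347 -1.428]
64 pull [ 0.672 -0.055  0.085] [-0.225  0.465  1.888  0.216  0.348  1.217]
64 out [ 0.547 -0.048  0.095] [-0.281  0.321  2.146  0.402  0.25   0.979]
64 up [ 0.532 -0.047  0.155] [-0.29   0.179  2.111  0.25   0.42   1.133]
64 lay0.0 [0.464 0.24  0.014] None
64 lay0.2 [0.464 0.233 0.014] None
64 lay0.5 [0.467 0.224 0.014] None
scene
0.36 [2, 1, 2, 1, 1, 1, 1, 1, 1, 3, 3]
0.40 [1, 1, 43, 45, 2, 1, 1, 1, 1, 1, 2]
0.44 [2, 2, 66, 65, 52, 1, 1, 2, 1, 1, 14]
0.48 [1, 2, 70, 70, 66, 2, 2, 2, 2, 2, 15]
0.52 [2, 3, 2, 2, 2, 2, 2, 2, 2, 3, 12]
0.56 [4, 9, 6, 2, 2, 2, 2, 2, 2, 2, 2]
0.60 [68, 4, 1, 2, 38, 87, 47, 74, 95, 64, 65]
0.64 [115, 119, 2, 2, 42, 93, 98, 98, 98, 98, 97]
0.68 [168, 175, 2, 2, 40, 97, 99, 99, 99, 99, 99]
side
0.36 [4, 5, 4, 4, 3, 5, 4, 5, 5, 7, 6]
0.40 [5, 4, 53, 71, 5, 4, 5, 4, 5, 3, 13]
0.44 [50, 4, 71, 74, 71, None, 4, 4, 5, 5, 17]
0.48 [4, 4, 69, 74, 66, 3, 4, 5, 4, 4, 17]
0.52 [4, 4, 4, 4, 4, 4, 4, 4, 4, 5, 14]
0.56 [7, 11, 8, 5, 4, 4, 5, 5, 5, 4, 4]
0.60 [69, 5, 4, 4, 39, 93, 50, 85, 97, 97, 65]
0.64 [122, 126, 4, 3, 43, 93, 100, 101, 101, 102, 102]
0.68 [173, 180, None, 2, 41, 99, 101, 101, 102, 101, 101]
12.4167
```

```bash
python3 - <<'E'
from plan import *
np.set_printoptions(precision=3,suppress=True)
res=[]
for pd in (64,67):
  for cx in np.arange(.42,.55,.02):
    for cy in np.arange(.20,.33,.02):
      for y in np.arange(-1.6,2.0,.2):
        Rl=Rn.from_euler('z',y); cor=Rl.apply([[a*.049,b*.037,0] for a in(-1,1) for b in(-1,1)])+[cx,cy,0]
        if cor[:,0].max()>.57 or cor[:,0].min()<.37 or cor[:,1].min()<.175 or cor[:,1].max()>.36: continue
        js=[]
        for h in (.018,.07):
            p,o=lidpose_to_tcp(np.array([cx,cy,h])+Rl.apply([-.04,0,0]),Rl,np.radians(pd))
            js.append(inverse_kinematics(list(p),list(o.as_quat())))
        if all(j is not None for j in js): 
            js=np.array(js); res.append((js[:,4].min(),-np.abs(js[:,3]).max(),pd,cx,cy,y,js))
res.sort(key=lambda r:-(r[0]+.3*r[1]))
print(len(res),current_clock())
for r in res[:12]: print(*np.round(r[:6],2),r[6][0],r[6][1])
E
```

```text
445 12.4167
1.28 -0.36 64.0 0.52 0.3 -1.6 [ 0.669  0.789  1.392 -0.358  1.283 -2.285] [ 0.669  0.727  1.369 -0.35   1.362 -2.315]
1.27 -0.35 64.0 0.5 0.3 -1.6 [ 0.686  0.774  1.429 -0.354  1.267 -2.263] [ 0.686  0.71   1.407 -0.346  1.348 -2.293]
1.25 -0.35 64.0 0.48 0.3 -1.6 [ 0.705  0.759  1.466 -0.35   1.251 -2.24 ] [ 0.705  0.694  1.444 -0.342  1.334 -2.271]
1.26 -0.37 64.0 0.52 0.28 -1.6 [ 0.647  0.775  1.428 -0.368  1.256 -2.294] [ 0.647  0.711  1.406 -0.359  1.337 -2.326]
1.23 -0.33 67.0 0.52 0.3 -1.6 [ 0.649  0.765  1.423 -0.328  1.232 -2.309] [ 0.649  0.702  1.399 -0.32   1.314 -2.338]
1.24 -0.35 64.0 0.46 0.3 -1.6 [ 0.724  0.745  1.501 -0.346  1.236 -2.218] [ 0.724  0.679  1.479 -0.337  1.32  -2.249]
1.24 -0.36 64.0 0.5 0.28 -1.6 [ 0.664  0.759  1.466 -0.364  1.24  -2.272] [ 0.664  0.694  1.443 -0.355  1.322 -2.304]
1.22 -0.34 64.0 0.44 0.3 -1.6 [ 0.743  0.732  1.535 -0.341  1.222 -2.195] [ 0.743  0.664  1.513 -0.331  1.308 -2.226]
1.22 -0.33 67.0 0.5 0.3 -1.6 [ 0.667  0.75   1.461 -0.326  1.215 -2.288] [ 0.667  0.685  1.437 -0.317  1.299 -2.317]
1.23 -0.38 64.0 0.52 0.26 -1.6 [ 0.624  0.761  1.463 -0.378  1.23  -2.304] [ 0.624  0.695  1.44  -0.368  1.312 -2.338]
1.22 -0.36 64.0 0.48 0.28 -1.6 [ 0.682  0.745  1.502 -0.361  1.224 -2.25 ] [ 0.682  0.678  1.48  -0.351  1.308 -2.282]
1.21 -0.34 64.0 0.42 0.3 -1.6 [ 0.764  0.719  1.568 -0.335  1.208 -2.172] [ 0.764  0.65   1.545 -0.325  1.296 -2.204]
```

```bash
python3 - <<'E'
from plan import *
np.set_printoptions(precision=3,suppress=True)
res=[];ref=np.array([-.29,.18,2.11,.25,.42,1.13])
for pd in (64,66):
  for cx in np.arange(.42,.55,.02):
    for cy in np.arange(.20,.33,.02):
      for y in np.arange(-1.6,2.0,.2):
       for add in (0,):
        Rl=Rn.from_euler('z',y); cor=Rl.apply([[a*.049,b*.037,0] for a in(-1,1) for b in(-1,1)])+[cx,cy,0]
        if cor[:,0].max()>.57 or cor[:,0].min()<.37 or cor[:,1].min()<.175 or cor[:,1].max()>.36: continue
        js=[]
        for h in (.018,.07,.11):
            p,o=lidpose_to_tcp(np.array([cx,cy,h])+Rl.apply([-.04,0,0]),Rl,np.radians(pd))
            js.append(inverse_kinematics(list(p),list(o.as_quat())))
        if all(j is not None for j in js): 
            js=np.array(js); res.append((np.abs(js-ref)[:,[0,3,5]].max(),js[:,4].min(),pd,cx,cy,y,js))
res=[r for r in res if r[1]>.4]
res.sort(key=lambda r:r[0])
for r in res[:12]: print(*np.round(r[:6],2),r[6][0],r[6][1],r[6][2])
p,o=lidpose_to_tcp(cw(PULL),Rn.from_matrix(RC),np.radians(64))
for h in (0,.08): print(inverse_kinematics(list(p-h*o.as_matrix()[:,2]),list(o.as_quat())))
E
```

```text
Traceback (most recent call last):
ValueError: time passes only in moves, steps and waits
```

```bash
python3 - <<'E'
from plan import *
np.set_printoptions(precision=3,suppress=True)
res=[];ref=np.array([-.29,.18,2.11,.25,.42,1.13])
sleep(.05)
for pd in (64,):
  for cx in (.46,.52):
    for cy in (.24,.30):
      for y in np.arange(-1.4,1.9,.4):
        Rl=Rn.from_euler('z',y)
        js=[]
        for h in (.018,.09):
            p,o=lidpose_to_tcp(np.array([cx,cy,h])+Rl.apply([-.04,0,0]),Rl,np.radians(pd))
            js.append(inverse_kinematics(list(p),list(o.as_quat())))
        if all(j is not None for j in js): 
            js=np.array(js); res.append((np.abs(js-ref)[:,[0,3,5]].max(),js[:,4].min(),pd,cx,cy,y,js))
res=[r for r in res if r[1]>.3]
res.sort(key=lambda r:r[0])
for r in res[:12]: print(*np.round(r[:6],2),r[6][0],r[6][1])
p,o=lidpose_to_tcp(cw(PULL),Rn.from_matrix(RC),np.radians(64))
for h in (0,.08): print(inverse_kinematics(list(p-h*o.as_matrix()[:,2]),list(o.as_quat())))
E
```

```text
1.4 0.39 64.0 0.52 0.3 1.0 [ 0.143  0.539  2.1    1.071  0.387 -0.271] [0.143 0.386 2.055 0.744 0.511 0.091]
1.53 0.44 64.0 0.52 0.24 1.0 [-0.001  0.532  2.131  1.066  0.435 -0.404] [-0.001  0.373  2.084  0.764  0.563 -0.062]
1.54 0.65 64.0 0.52 0.3 1.4 [ 0.062  0.582  1.954  0.783  0.649 -0.412] [ 0.062  0.451  1.913  0.652  0.779 -0.24 ]
1.64 0.69 64.0 0.52 0.24 1.4 [-0.061  0.576  1.973  0.756  0.689 -0.507] [-0.061  0.443  1.931  0.637  0.823 -0.344]
1.65 0.34 64.0 0.46 0.3 1.0 [ 0.166  0.511  2.226  1.321  0.342 -0.516] [0.166 0.332 2.174 0.83  0.455 0.014]
1.65 0.58 64.0 0.46 0.3 1.4 [ 0.071  0.544  2.084  0.882  0.584 -0.525] [ 0.071  0.393  2.039  0.7    0.722 -0.296]
1.71 0.9 64.0 0.52 0.3 1.8 [ 0.058  0.644  1.771  0.584  0.9   -0.58 ] [ 0.058  0.533  1.734  0.53   1.025 -0.485]
1.75 0.63 64.0 0.46 0.24 1.4 [-0.07   0.538  2.106  0.841  0.625 -0.624] [-0.07   0.384  2.06   0.676  0.771 -0.41 ]
1.77 0.39 64.0 0.46 0.24 1.0 [-0.001  0.505  2.262  1.284  0.395 -0.642] [-0.001  0.317  2.207  0.845  0.516 -0.156]
1.77 0.82 64.0 0.46 0.3 1.8 [ 0.064  0.597  1.906  0.63   0.824 -0.643] [ 0.064  0.472  1.867  0.556  0.961 -0.525]
1.79 0.93 64.0 0.52 0.24 1.8 [-0.048  0.638  1.788  0.555  0.928 -0.662] [-0.048  0.525  1.751  0.505  1.057 -0.572]
1.86 0.85 64.0 0.46 0.24 1.8 [-0.054  0.591  1.925  0.592  0.854 -0.729] [-0.054  0.464  1.885  0.525  0.996 -0.619]
[-0.225  0.465  1.888  0.216  0.348  1.217]
[-0.238  0.31   1.901  0.168  0.49   1.26 ]
```

```bash
python3 - <<'E'
from plan import *
np.set_printoptions(precision=4,suppress=True)
z0=current_position(); 
servo_line(list(z0+RC@np.array([-.10,0,.03])),None,rate=.25)
p,o=lidpose_to_tcp(cw(PULL),Rn.from_matrix(RC),np.radians(64)); z=o.as_matrix()[:,2]
move_ptp(list(p-z*.10),list(o.as_quat()))
move_gripper(.05)
d=snap('wrist','w5.png'); np.savez('w5.npz',**d); print(current_clock(),current_joint_pos(),current_force())
for r in spot_in('wrist','lid_pull')[:2]: print(r,wc(w(d,*r['xy'])))
E
python3 ana.py w5
```

```text
15.0583 [-0.2414  0.2715  1.8996  0.1593  0.5287  1.2677] [0.2686 0.52   0.1968]
{'xy': [316.7, 183.8], 'conf': 0.81} [0.0488 0.0493 0.0771]
w5 pull top 417 [[0.0238 0.0391 0.098 ]
 [0.0296 0.05   0.1006]
 [0.0369 0.0605 0.1021]]
 lid 2744 [[0.0142 0.012  0.0743]
 [0.0359 0.05   0.0768]
 [0.0546 0.0879 0.0791]]
 box 3493 [[0.0141 0.0088 0.0663]
 [0.0338 0.05   0.0769]
 [0.0546 0.0909 0.0872]]
((30.362133026123047, 50.00564193725586), (13.660771369934082, 22.814393997192383), 0.8387546539306641)
```

View pics/w5.png

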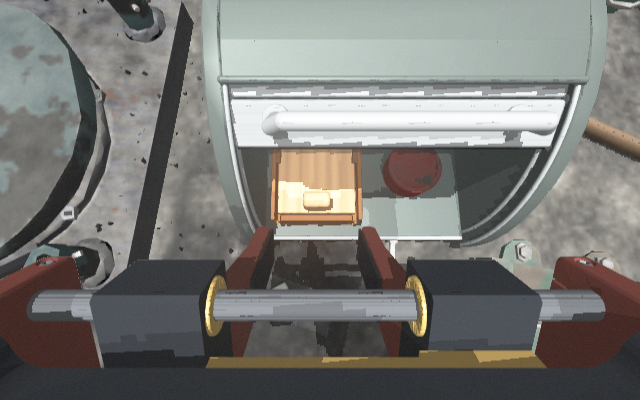

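The shutter is still up. The pull at (317,200) sits midway between the fingers, and both depth measurements give about (0.030, 0.050) in the case frame. Descending and gripping.

```bash
sed -i 's/PULL=.*/PULL=np.array([.0302,.0502,.089])/' plan.py; python3 - <<'E'
from plan import *
np.set_printoptions(precision=4,suppress=True)
p,o=lidpose_to_tcp(cw(PULL),Rn.from_matrix(RC),np.radians(64)); z=o.as_matrix()[:,2]
hit=servo_line(list(p),list(o.as_quat()),rate=.12,contact_N=5)
print(hit,wc(current_position()),current_force())
if not hit:
    move_gripper(0); print(current_finger_gap(),current_force())
d=snap('wrist','w6.png'); print(current_clock())
E
```

```text
False [0.0338 0.0502 0.0854] [-0.8059  0.7549  0.7896]
0.02374457594167411 [-2.7777 -0.3744  4.5975]
16.6667
```

View pics/w6.png

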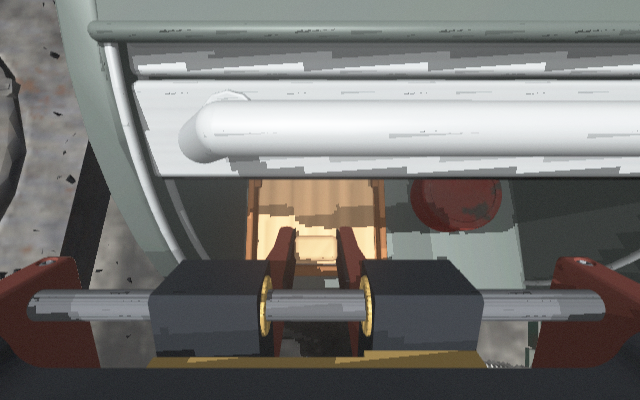

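```bash
cat >> plan.py <<'E'
RCr=Rn.from_matrix(RC)
PIV=PULL+[.089,0,-.017]
def pose(a,s):
    """lid tilted a about rear edge, then drawn s along own plane (case frame); returns tcp pose"""
    Ry=Rn.from_euler('y',a); pc=PIV+Ry.apply([-.089-s,0,.017])
    return lidpose_to_tcp(cw(pc),RCr*Ry,np.radians(64))
E
python3 - <<'E'
from plan import *
np.set_printoptions(precision=4,suppress=True)
for a in (.03,.058):
    p,o=pose(a,0); servo_line(list(p),list(o.as_quat()),rate=.02); print(a,current_force(),current_torque(),current_finger_gap())
d=snap('wrist','w7.png'); np.savez('w7.npz',**d)
# measure lid slope from wrist depth
P=cloud(d,np.ones((400,640),bool)); Q=(P-C)@RC
m=(Q[:,0]>.042)&(Q[:,0]<.065)&(abs(Q[:,1]-.05)<.03)&(Q[:,2]>.074)&(Q[:,2]<.09)
print(m.sum(),np.polyfit(Q[m,0]-.05,Q[m,2],1)); print(current_clock())
E
```

```text
0.03 [ 0.0881  0.2428 -0.2985] [-0.0569  0.2538 -0.0347] 0.023866845687688713
0.058 [ 0.5934  0.151  -1.3579] [0.0316 0.4853 0.0346] 0.023546680392892747
2632 [-0.0501  0.0804]
17.275
```

View pics/w7.png

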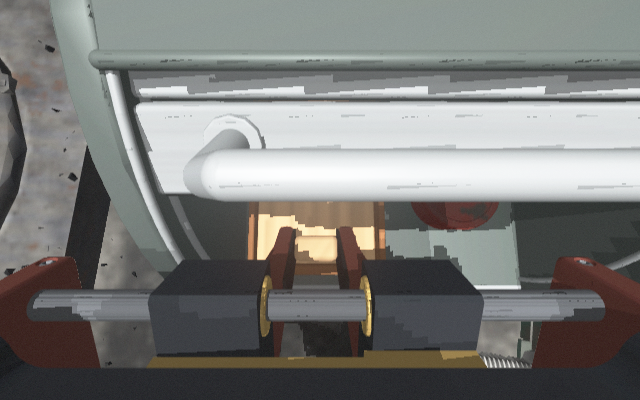

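The lid's front is up with a slope of about 0.05, as intended, and only about 1.5 N of force. Drawing it out.

```bash
python3 - <<'E'
from plan import *
np.set_printoptions(precision=3,suppress=True)
for s in (.012,.05,.09,.125):
    p,o=pose(.058,s); h=servo_line(list(p),list(o.as_quat()),rate=.07,contact_N=8); print(s,h,current_force(),current_finger_gap(),current_torque())
    if h: break
d=snap('wrist','w8.png');snap('scene','s8.png'); print(current_clock(),current_joint_pos())
E
```

```text
0.012 False [ 0.395 -0.013 -1.13 ] 0.023979625615912718 [0.054 0.429 0.003]
0.05 False [ 0.111 -0.375 -0.979] 0.02396251728882085 [-0.021  0.469 -0.028]
0.09 False [-0.753  0.21  -1.021] 0.0239062119587409 [0.008 0.409 0.003]
0.125 False [-0.02   0.267  0.002] 0.023623626069457254 [0.014 0.406 0.032]
19.7667 [-0.269  0.32   2.09   0.236  0.352  1.153]
```

View pics/w8.png

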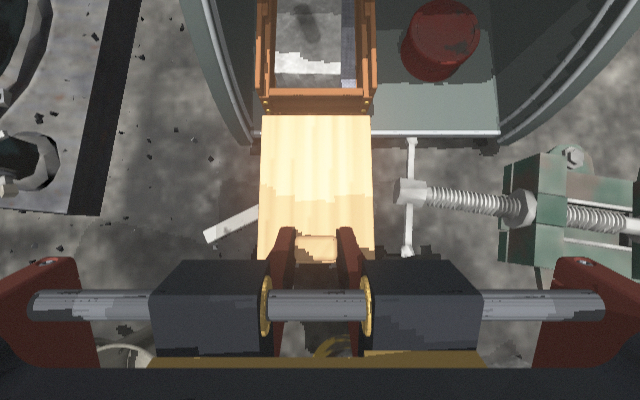

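View pics/s8.png

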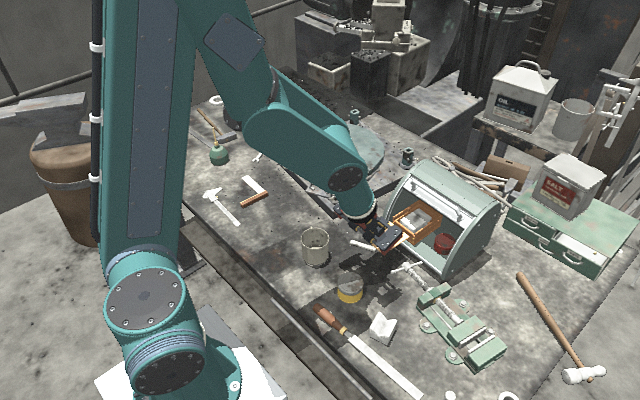

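The lid is clear of the box, with its rear edge at row 115 and the box front at row 100. The block is still in the box at (310,60). I'll lift the lid and carry it to above the bare patch.

```bash
cat >> plan.py <<'E'
LY=1.4; LC=np.array([.51,.285,0.])
def lay(h,tilt=0.):
    Rl=Rn.from_euler('z',LY)*Rn.from_euler('y',tilt)
    return lidpose_to_tcp(LC+[0,0,h+.017]+Rn.from_euler('z',LY).apply([-.04,0,0]),Rl,np.radians(64))
E
python3 - <<'E'
from plan import *
np.set_printoptions(precision=3,suppress=True)
p,o=pose(.058,.14); p=p+RC@np.array([-.02,0,.075])
servo_line(list(p),list(o.as_quat()),rate=.15)
p2,o2=lay(.13); j=inverse_kinematics(list(p2),list(o2.as_quat())); print(j,current_joint_pos())
move_ptp(list(p2),list(o2.as_quat()))
p2,o2=lay(.05); servo_line(list(p2),list(o2.as_quat()),rate=.15)
print(current_finger_gap(),current_clock(),current_force())
d=snap('wrist','w9.png');np.savez('w9.npz',**d);e=snap('side','d9.png');np.savez('d9.npz',**e);e=snap('scene','s9.png');np.savez('s9.npz',**e)
E
```

```text
[ 0.032  0.344  1.892  0.582  0.896 -0.165] [-0.289  0.132  2.074  0.169  0.556  1.213]
0.023957264932476033 22.4083 [ 0.23  -0.734 -1.186]
```

View pics/w9.png

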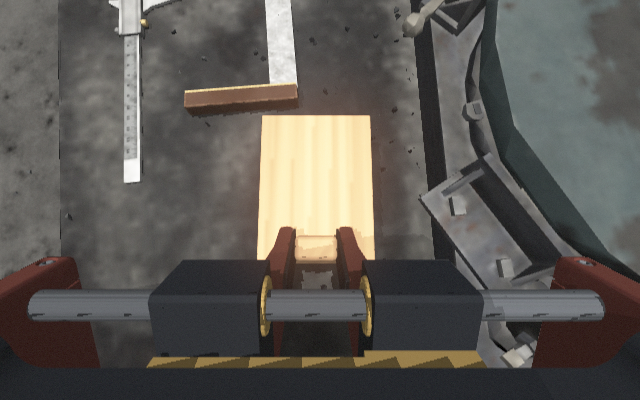

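View pics/d9.png

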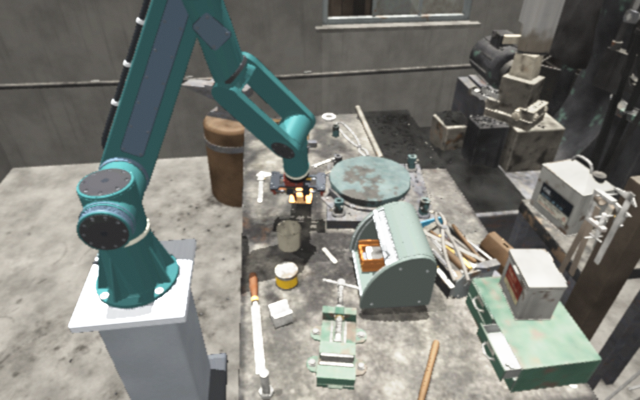

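View pics/s9.png

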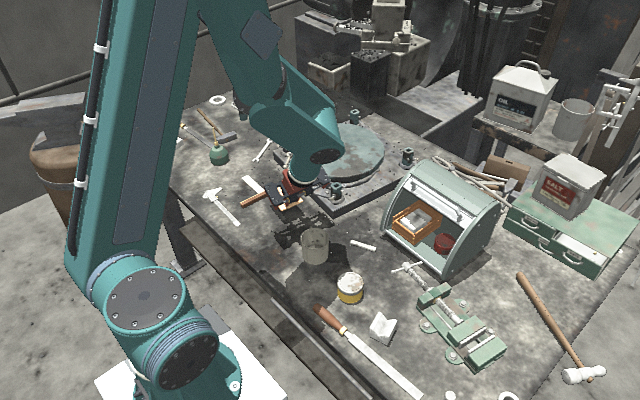

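```bash
python3 - <<'E'
from plan import *
np.set_printoptions(precision=4,suppress=True)
d=dict(np.load('w9.npz')); m=np.zeros((400,640),bool); m[125:215,272:362]=1
P=cloud(d,m); A=np.c_[P[:,:2]-P[:,:2].mean(0),np.ones(len(P))]; print(np.linalg.lstsq(A,P[:,2],rcond=None)[0],P.mean(0),P.min(0),P.max(0))
g=Rn.from_euler('z',LY).as_matrix(); s=np.linalg.lstsq(A,P[:,2],rcond=None)[0][:2]; print('slope along lid x,y',s@g[:2,0],s@g[:2,1])
m[:]=0; m[85:112,185:297]=1; B=cloud(d,m); print('square near edge', np.percentile(B,[2,50,98],axis=0))
E
```

```text
[0.0013 0.0093 0.0555] [0.5121 0.2966 0.0555] [0.4792 0.2628 0.0533] [0.5469 0.3318 0.0576]
slope along lid x,y 0.009394679847034631 0.0003204141410120562
square near edge [[ 0.417   0.3716 -0.0006]
 [ 0.4619  0.3801  0.0136]
 [ 0.5066  0.406   0.0155]]
```

```bash
python3 - <<'E'
from plan import *
np.set_printoptions(precision=4,suppress=True)
p,o=lay(.006,.008); servo_line(list(p),list(o.as_quat()),rate=.1)
print(current_force())
p,o=lay(-.004,.008); h=servo_line(list(p),list(o.as_quat()),rate=.012,contact_N=3)
print(h,current_force(),current_position()-p,current_torque())
d=snap('wrist','w10.png')
m=np.zeros((400,640),bool); m[125:215,272:362]=1
P=cloud(d,m); print(np.median(P[:,2]),current_clock())
A=np.c_[P[:,:2]-P[:,:2].mean(0),np.ones(len(P))]; print(np.linalg.lstsq(A,P[:,2],rcond=None)[0])
E
```

```text
[ 0.5541 -0.8007 -0.0854]
True [-0.0363 -1.1171  4.0518] [0.0002 0.     0.0044] [-0.1558  0.0801  0.0743]
0.00503278454615533 23.75
[-0.001  -0.0001  0.005 ]
```

```bash
python3 - <<'E'
from plan import *
np.set_printoptions(precision=4,suppress=True)
move_gripper(.045); o=Rn.from_quat(current_orientation()); z=o.as_matrix()[:,2]
servo_line(list(current_position()-z*.05),None,rate=.1)
servo_line(list(current_position()-z*.07+[0,0,.05]),None,rate=.2)
sleep(.3); print(current_clock(),current_force())
d=snap('wrist','w11.png'); np.savez('w11.npz',**d)
for s in ('lid','lid_pull'):
    for r in spot_in('wrist',s)[:1]: print(s,r,w(d,*r['xy']))
d=snap('scene','s11.png');np.savez('s11.npz',**d)
for q in ['pull_bar','gauge_block','paste_tin','enamel_mug','flux_tin','v_block','soapstone','try_square','caliper','oiler']:
    for r in spot_in('scene',q)[:1]: print(q,round(r['conf'],2),np.round(r['xy']),w(d,*r['xy']),wc(w(d,*r['xy'])))
snap('side','d11.png')
E
```

```text
25.975 [-0.0446 -0.1807  0.2667]
lid {'xy': [315.6, 173.1], 'conf': 0.67} [0.5075 0.2854 0.0046]
lid_pull {'xy': [314.9, 175.7], 'conf': 0.72} [0.5062 0.2824 0.0042]
pull_bar 0.76 [436. 204.] [ 0.6933 -0.1127  0.178 ] [ 0.0577 -0.0061  0.178 ]
gauge_block 0.98 [418. 221.] [ 0.7083 -0.0646  0.0679] [0.07   0.0428 0.0679]
paste_tin 0.65 [443. 243.] [ 0.6922 -0.1589  0.0675] [ 0.0593 -0.0523  0.0675]
enamel_mug 0.77 [312. 244.] [0.4716 0.1149 0.0058] [-0.1768  0.2084  0.0058]
flux_tin 0.75 [350. 287.] [ 0.4252 -0.0799  0.0439] [-0.2118  0.0112  0.0439]
v_block 0.63 [384. 327.] [ 0.4154 -0.203   0.0208] [-0.2145 -0.1122  0.0208]
try_square 0.76 [252. 196.] [0.4624 0.3891 0.0153] [-0.2017  0.4815  0.0153]
caliper 0.69 [219. 202.] [0.3769 0.4519 0.0014] [-0.2907  0.5394  0.0014]
oiler 0.61 [217. 156.] [0.4829 0.611  0.0395] [-0.1942  0.7043  0.0395]
```

View pics/w11.png

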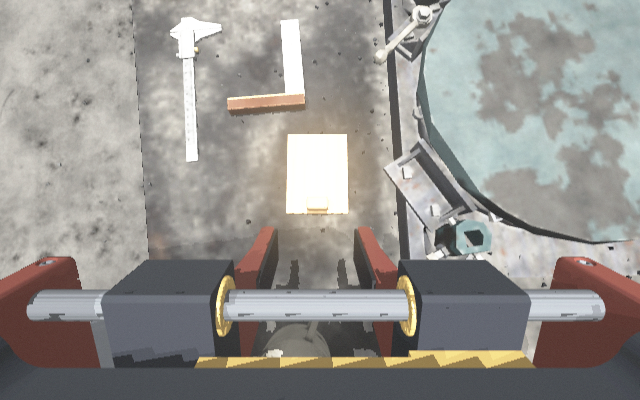

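View pics/s11.png

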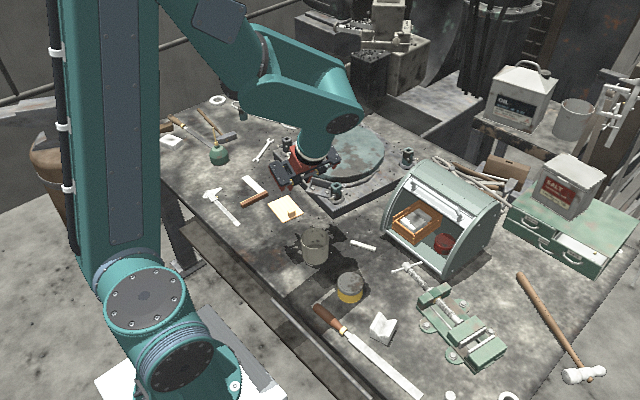

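View pics/d11.png

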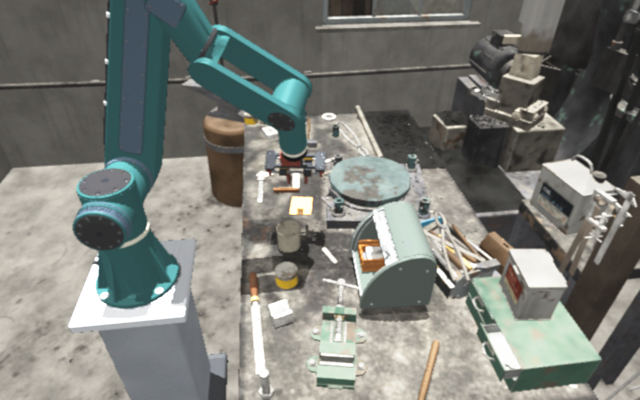

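```bash
python3 - <<'E'
from bench import *
print(current_position(),current_force()); close_job(); print(current_clock())
E
```

```text
[0.49466623 0.19790004 0.17126578] [0.15092767 0.21180483 0.21928655]
the job is handed in; nothing more can be done
the job is handed in; nothing more can be done
```

The job is done and handed in at about 26 s of the 58 s allowed. I rolled the shutter up by its bar and let go, and it stayed up. I then tilted the lid over the stop lip, drew it out of its grooves and laid it on the bare bench at about x 0.51, y 0.285.

- **Lid:** it lies flat with its pull up. Its top face measured 5.0 mm above the bench, which matches its thickness.
- **Shutter and block:** the last pictures show the shutter still up and the block in its box.
- **Other things:** the bystanders look where they were in the last pictures. In that last check I got no position for the soapstone, since the network missed it, but the scene and side pictures show it unmoved.
- **Forces:** the readings I took stayed below about 15 N, and the tool was clear of everything at hand-in with about 0 N on it.

The network's spot for the lid pull landed on the lid's face instead of the pull, so I placed the grasp from depth data.

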